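# Put the socket set back in its tray

### The job

Put the socket set back in the blue tray: stand each of the three sockets upright, mouth up, in the well of its own size (smallest socket in the smallest well, largest in the largest), and lay the ratchet flat in the long trough, stud up, either way round. Leave the coupling nut and the rubber bushing standing where they are on the bench.

Things in the scene. Friction and masses are not known exactly. Their poses are not given: they have to be found in the camera images.
- socket_small_mid (a point): the smallest of three loose steel sockets, standing upright: round, 28 mm in diameter, 50 mm high, with a hexagonal mouth (17 mm across flats, 20 mm deep) facing up; narrower neck (23 mm) in the lowest 14 mm, full diameter from 20 mm above its foot to the top. Point: on its axis, half-way up (25 mm above its foot); z up along the axis
- socket_middle_mid (a point): the middle-sized of three loose steel sockets, standing upright: round, 38 mm in diameter, 54 mm high, with a hexagonal mouth (25 mm across flats, 20 mm deep) facing up; narrower neck (31 mm) in the lowest 14 mm, full diameter from 20 mm above its foot to the top. Point: on its axis, half-way up (27 mm above its foot); z up along the axis
- socket_large_mid (a point): the largest of three loose steel sockets, standing upright: round, 50 mm in diameter, 60 mm high, with a hexagonal mouth (35 mm across flats, 20 mm deep) facing up; narrower neck (41 mm) in the lowest 14 mm, full diameter from 20 mm above its foot to the top. Point: on its axis, half-way up (30 mm above its foot); z up along the axis
- ratchet_mid (a point): loose ratchet lying flat, 180 mm long: black grip 26 wide, 28 high, 105 long, then a steel neck 15 wide, then a round head 40 mm across, 28 high, with a 13 mm square stud 13 mm tall on top. Point: mid-length, 14 mm above the underside; x points to the head (head centre x = +70 mm, grip x = -90 to +15 mm), z up. Centre of mass within 30 mm of the point, towards the head
- well_small: the smallest of three square grey wells fixed in the tray, in shuffled order in one row: open on top, 46 mm inside, 52 mm outside, walls 3 mm thick. Origin: centre of its underside, on the tray plate 4 mm above the bench; inner floor 3 mm and rim 15 mm above the origin. x and y square to its walls, parallel to the trough's
- well_middle: the middle-sized of three square grey wells fixed in the tray, in shuffled order in one row: open on top, 56 mm inside, 62 mm outside, walls 3 mm thick. Origin: centre of its underside, on the tray plate 4 mm above the bench; inner floor 3 mm and rim 15 mm above the origin. x and y square to its walls, parallel to the trough's
- well_large: the largest of three square grey wells fixed in the tray, in shuffled order in one row: open on top, 68 mm inside, 74 mm outside, walls 3 mm thick. Origin: centre of its underside, on the tray plate 4 mm above the bench; inner floor 3 mm and rim 15 mm above the origin. x and y square to its walls, parallel to the trough's
- trough (a point): long trough of the blue tray (fixed plate 180 x 264 mm, 4 mm thick, on the bench), beside the row of wells: inside 70 mm wide, 216 mm long, walls 5 mm thick rising 8 mm above its floor. Point: centre of the trough floor, 4 mm above the bench; y runs along the trough, x across it towards the wells, whose row is 91 mm away at 83 mm spacing
- hexnut_mid (a point): look-alike, not part of the set: a long steel coupling nut standing on end, outside a hexagon 41 mm over the corners, 52 mm high, small round dark hole in its top. The point is on its axis, half-way up (26 mm)
- bushing_mid (a point): look-alike, not part of the set: a suspension bushing standing on end, a smooth round steel shell 44 mm in diameter and 48 mm high, black rubber face, with an inner steel tube 20 mm in diameter standing 8 mm proud (56 mm overall). The point is on its axis, 28 mm above its foot

How it is judged:
At the end, for the whole second after the job is handed in: Each socket upright (0.1 rad) on the floor of its own well (axis within 15 mm of its centre along each side, seated to 4 mm); ratchet flat, stud up on the trough floor (24 mm each way, 0.26 rad, either way round); all at rest; nut and bushing upright within 15 mm of their starts (x of socket_small_mid in the frame of well_small between -0.015 and 0.015 m and y of socket_small_mid in the frame of well_small between -0.015 and 0.015 m and z of socket_small_mid in the frame of well_small below 0.032 m and angle between each of socket_small_mid, socket_middle_mid, socket_large_mid, ratchet_mid, hexnut_mid, bushing_mid's own z axis and vertical below 0.1 rad and linear speed of each of socket_small, socket_middle, socket_large, ratchet below 0.02 m/s and x of socket_middle_mid in the frame of well_middle between -0.015 and 0.015 m and y of socket_middle_mid in the frame of well_middle between -0.015 and 0.015 m and z of socket_middle_mid in the frame of well_middle below 0.034 m and x of socket_large_mid in the frame of well_large between -0.015 and 0.015 m and y of socket_large_mid in the frame of well_large between -0.015 and 0.015 m and z of socket_large_mid in the frame of well_large below 0.037 m and x of ratchet_mid in the frame of trough between -0.024 and 0.024 m and y of ratchet_mid in the frame of trough between -0.024 and 0.024 m and z of ratchet_mid in the frame of trough below 0.019 m and angle between the x axis of ratchet_mid and the y axis of trough, either way round below 0.26 rad and distance of each of hexnut_mid, bushing_mid from where it was at the start of the episode below 0.015 m); the robot touches nothing.
It fails at once if the coupling nut is moved more than 30 mm or tipped over (distance of hexnut_mid from where it was at the start of the episode above 0.03 m or angle between hexnut_mid's own z axis and vertical above 0.5 rad).
It fails at once if the bushing is moved more than 30 mm or tipped over (distance of bushing_mid from where it was at the start of the episode above 0.03 m or angle between bushing_mid's own z axis and vertical above 0.5 rad).
It also fails if it takes over 125 s, if anything falls off the work surface, if the arm or the gripper's body presses on something with over 40 N, if the wrist force passes 120 N, or if a joint passes its speed limit or range.

### The arm

A 6-joint arm with a two-finger parallel gripper is mounted at the origin on the work surface. World frame = base frame: x ahead of the robot, y to its left, z up, the work surface at z = 0. Lengths are in m, angles in rad, forces in N, time in s.
With the tool pointing down it reaches from about 0.275 to 0.85 m from the base axis. Payload 19 kg.
Tool frame: the origin (TCP) lies at the very end of the fingers, on their centre line; the grasp point (between the pads) lies 19 mm behind it; z points along the fingers, y is the line along which they close (so a half turn about z gives the same grasp; the last joint's range is limited). The gripper opens to 85 mm and grips with 20 to 120 N. Pads are 22 mm wide; open, the fingers measure 114 mm over their backs; the gripper's body (76 mm by 85 mm) begins 54 mm behind the grasp point. The pads swing forward as they close: fully open they stand 13 mm farther back than shut.
Start: joints at [1.087, 0.15, 1.437, -0, 1.554, -0.134], TCP at [0.197, 0.54, 0.231] pointing down, gripper open.
Joint ranges: [-2.8, 2.8], [-0.68, 2.1], [0.12, 2.68], [-1.39, 4.53], [0.16, 2.79], [-2.81, 2.81]. Speed limits (rad/s): [1.89, 1.89, 2.22, 3.01, 3.01, 3.01].

### API

Orientations are given as a 3x3 rotation matrix whose columns are the frame's x, y, z axes.
In Python, from cell import state, camera, camera_model, sign_off gives the robot as it stands.
- The arm moves only by the shell command python3 -m jog 'ROWS' [FORCE]. ROWS is JSON, a list of rows, each an object with "grip": the closure, from -1 (fully open) to 1 (shut); "xyz": the shift along the world's x, y, z in m, a list of three; "yaw": the turn about the world's z in rad. A call has 1 to 5 rows; each row shifts and turns the commanded pose from where the row before left it; what a row does not reach is not made up. A row lasts 1/8 s, in which the tool goes at most 62.5 mm and 10.7 degrees, less where a joint would pass 70% of its speed; a pose out of reach is approached as far as the arm can. A call is refused whole if a number of a shift passes 0.0625 or a number of a turn 0.188, either way. A call with a gripper value outside its range is refused whole. The fingers move at their own pace and stop on an object; FORCE is the grip in N (left out, the last holds). Time passes only in rows, so rows that do not move let the fingers close. It gives the time, the measured TCP pose, the force, the opening and the grip force at its end, in the units of the state.
- state(): the state, without advancing time (a new reading comes with each control period).
- camera(name): name is "side" or "top" or "wrist"; returns the picture (384x512x3 uint8, blue, green, red); there is no depth.
- camera_model(name): a dict with "vfov" (degrees; the focal length in pixels is half the picture's height over the tangent of half this angle, whatever the lens; pixels are square), "cx", "cy" (the principal point, pixels), "rvec" (rotation vector, rad) and "tvec" (3), from world to camera coordinates, as OpenCV has them; the wrist camera has in their place "T_tool_cam" (4x4, takes a point from camera to tool coordinates, whose origin is the TCP and whose axes are the flange's). Camera axes: x right, y down, z forward; pixel columns grow to the right and rows downward; lengths in m; the calibration is good to about 2 mm. The wrist camera is an equidistant fisheye: a pixel r from the principal point sees the ray r / f radians off the axis. A picture is of the moment at which its call begins: read the wrist's pose just before it. camera_model takes no time and is no camera call.
- sign_off(): hands the job in; it is judged then, once.
The state is a dict: "clock": time; "joints": joint angles; "dq": joint speeds; "joint_torque": joint torques, N m; "tool_pos": TCP position; "eef_rot": TCP orientation; "wrist_force": force on the tool from outside, world axes, zero at the start; "torque": the same for the moment, N m; "gripper_width": opening from 0.0 (shut) to 1.0 (fully open); "grip_force": force on a finger pad.
Only numpy, scipy, OpenCV 4.12 (cv2) and the standard library are available. Lean on these libraries where they do the work, as an engineer would, in place of code of your own. Each camera call takes 0.05 s, during which the arm holds its last target. There are 200 camera calls.

## Working session

There is one attempt and no reset: what is moved stays moved. The work goes in short steps, Python scripts to look and compute and a shell command to move; the robot and the scene stay as the last step left them, time stands still between calls to the robot, and variables do not carry over. Pictures are saved under pics/ and viewed, at most 14 in all, crops included, and the job is handed in when it is done.

```bash
ls; mkdir -p pics; python3 - <<'E'
from cell import *
import cv2
s=state();print(s)
for n in("top","side","wrist"):
    cv2.imwrite(f"pics/{n}0.png",camera(n));print(n,camera_model(n))
E
```

```text
pics
{'clock': 0.0, 'joints': array([ 1.08699059e+00,  1.50980365e-01,  1.43804350e+00,  4.07509748e-05,
        1.55383663e+00, -1.33999162e-01]), 'dq': array([ 4.54836347e-04,  7.96509816e-05, -2.48245114e-03,  6.08448757e-04,
        1.51805641e-03,  1.22442290e-04]), 'joint_torque': array([ 3.43024121e-04, -7.13051605e+01, -5.70871925e+01, -1.03055336e-04,
        8.89259332e-03,  1.97187154e-05]), 'tool_pos': array([0.19694386, 0.53994016, 0.23067248]), 'eef_rot': array([[-9.39438709e-01,  3.42716385e-01, -6.25807418e-04],
       [ 3.42716892e-01,  9.39438084e-01, -1.10338047e-03],
       [ 2.09760757e-04, -1.25103309e-03, -9.99999195e-01]]), 'wrist_force': array([ 0.08776633, -0.29354584,  0.56909289]), 'torque': array([-0.00421137, -0.03463339, -0.01422467]), 'grip_force': 0.0, 'gripper_width': 1.0005717585046636}
top {'vfov': 43.38325799340197, 'cx': 259.51757331437045, 'cy': 196.568746748603, 'rvec': array([ 2.14571568, -2.10060393,  0.21542975]), 'tvec': array([-0.03038671,  0.5199396 ,  0.93316118])}
side {'vfov': 52.25387161575705, 'cx': 257.5474834135551, 'cy': 191.38387848530397, 'rvec': array([ 2.40572461, -0.30095615,  0.1089523 ]), 'tvec': array([-0.51497838,  0.1259995 ,  0.8117426 ])}
wrist {'vfov': 65.70646984690485, 'cx': 261.70287491154113, 'cy': 194.96667002438286, 'T_tool_cam': array([[-4.97458431e-04, -9.57347245e-01, -2.88939448e-01,
         7.42510285e-02],
       [ 9.99999460e-01, -7.39904399e-04,  7.29866681e-04,
         1.40058571e-03],
       [-9.12523425e-04, -2.88938929e-01,  9.57347096e-01,
        -1.43318118e-01],
       [ 0.00000000e+00,  0.00000000e+00,  0.00000000e+00,
         1.00000000e+00]])}
```

View pics/top0.png

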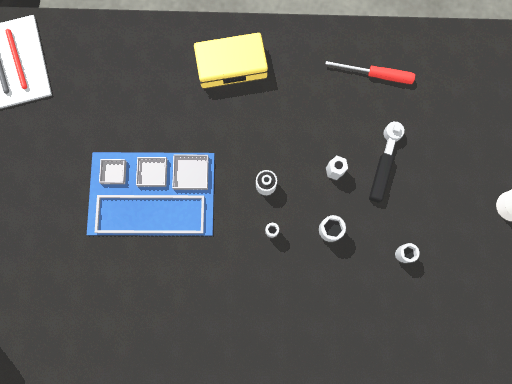

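View pics/side0.png

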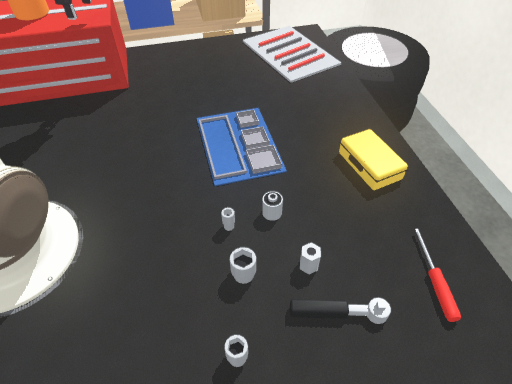

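Top view: the small socket is at (272,230), large (332,229), middle (408,253), bushing (266,182) and nut (337,167). The ratchet grip is at (382,176) and its head at (395,131). The wells run small, middle, large at (113/152/191,172), and the trough is at (150,214).

```bash
cat > h.py <<'E'
import numpy as np, cv2
from cell import *
def K(m): f=192/np.tan(np.radians(m["vfov"])/2); return np.array([[f,0,m["cx"]],[0,f,m["cy"]],[0,0,1.]])
def rays(n,px,pose=None):
    m=camera_model(n); px=np.atleast_2d(np.array(px,float)); k=K(m)
    d=(px-[m["cx"],m["cy"]])/k[0,0]
    if n=="wrist":
        r=np.linalg.norm(d,axis=1,keepdims=True)+1e-12
        v=np.hstack([d/r*np.sin(r),np.cos(r)])
        T=m["T_tool_cam"]; p,R=pose
        return p+R@T[:3,3],(R@T[:3,:3]@v.T).T
    R=cv2.Rodrigues(m["rvec"])[0]
    return -R.T@m["tvec"],np.hstack([d,np.ones((len(d),1))])@R
def onz(n,px,z,pose=None):
    o,v=rays(n,px,pose); return o+v*((z-o[2])/v[:,2])[:,None]
def tri(a,b):
    A=np.zeros((3,3));c=np.zeros(3)
    for o,v in(a,b):
        v=v[0]/np.linalg.norm(v[0]);P=np.eye(3)-np.outer(v,v);A+=P;c+=P@o
    return np.linalg.solve(A,c)
def blob(im,lo,hi,at,big=1e9):
    m=cv2.inRange(cv2.cvtColor(im,cv2.COLOR_BGR2HSV),np.array(lo),np.array(hi))
    c=[c for c in cv2.findContours(m,cv2.RETR_LIST,cv2.CHAIN_APPROX_NONE)[0] if 8<cv2.contourArea(c)<big]
    return min(c,key=lambda c:np.hypot(*(c.reshape(-1,2).mean(0)-at)))
E
python3 - <<'E'
from h import *
np.set_printoptions(precision=4,suppress=True)
im=cv2.imread("pics/top0.png"); si=cv2.imread("pics/side0.png")
print("cams",rays("top",[0,0])[0],rays("side",[0,0])[0])
for n,at,z in[("small",(272,230),.05),("mid",(408,253),.054),("large",(332,229),.06),("bush",(266,181),.056),("nut",(339,165),.052)]:
    c=blob(im,(0,0,0),(180,255,120),at,500); (x,y),r=cv2.minEnclosingCircle(c)
    print(n,"hole",round(x,1),round(y,1),round(r,1),onz("top",(x,y),z)[0])
for n,a,b,z in[("small",(272,230),(229,211),.05),("mid",(408,253),(236,343),.054),("large",(332,229),(243,257),.06)]:
    print("tri",n,tri(rays("top",a),rays("side",b)))
c=blob(im,(100,120,60),(130,255,255),(150,194)); 
m=cv2.inRange(cv2.cvtColor(im,cv2.COLOR_BGR2HSV),(100,120,60),(130,255,255))
c=max(cv2.findContours(m,cv2.RETR_EXTERNAL,2)[0],key=cv2.contourArea)
r=cv2.minAreaRect(c);print("tray",r);bp=onz("top",cv2.boxPoints(r),.004);print(bp,[np.linalg.norm(bp[i]-bp[i-1]) for i in range(4)],bp.mean(0))
print("wells",onz("top",[(113,172),(152,172),(191,172)],.019)); print("trough",onz("top",[(150,214)],.012))
print("grip,head",onz("top",[(382,176),(395,131)],.028))
for n,p in[("t",(.197,.54,.23))]:
    mm=camera_model("top");print(cv2.projectPoints(np.array([p]),mm["rvec"],mm["tvec"],K(mm),None)[0])
E
```

```text
cams [ 0.3308 -0.0132  1.0161] [ 0.3934 -0.5539  0.6917]
small hole 271.5 229.5 3.8 [ 0.4536 -0.0448  0.05  ]
mid hole 408.5 252.5 5.7 [ 0.4129 -0.3184  0.054 ]
large hole 332.5 227.5 8.9 [ 0.459  -0.1663  0.06  ]
bush hole 266.0 182.0 13.6 [ 0.55   -0.0319  0.056 ]
nut hole 338.5 164.5 3.8 [ 0.5914 -0.1811  0.052 ]
tri small [ 0.4555 -0.0458  0.0495]
tri mid [ 0.4135 -0.318   0.0516]
tri large [ 0.4588 -0.1658  0.0562]
tray ((150.18637084960938, 193.66867065429688), (125.73468017578125, 82.68339538574219), 0.6160598993301392)
[[0.4409 0.3407 0.004 ]
 [0.6206 0.3547 0.004 ]
 [0.6239 0.0823 0.004 ]
 [0.4437 0.0772 0.004 ]] [np.float64(0.2634445684569167), np.float64(0.18023026323885918), np.float64(0.2724314664265369), np.float64(0.18024950256784522)] [0.5323 0.2137 0.004 ]
wells [[0.5728 0.292  0.019 ]
 [0.5747 0.2096 0.019 ]
 [0.5766 0.127  0.019 ]]
trough [[0.4857 0.2096 0.012 ]]
grip,head [[ 0.5749 -0.2769  0.028 ]
 [ 0.675  -0.3078  0.028 ]]
[[[-107.2531  372.562 ]]]
```

View pics/wrist0.png

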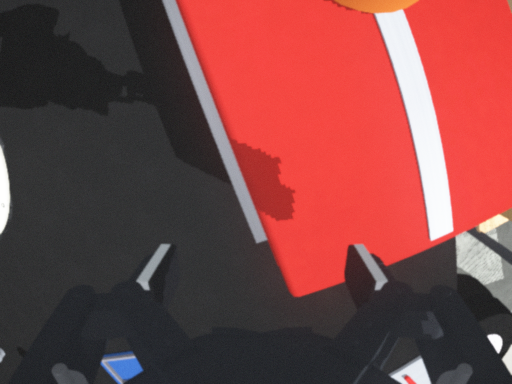

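The wrist view shows the red chest behind the gripper, towards -x, so moving towards +x/-y is clear. The triangulated tops come out at the heights they should. I'll close along world x for the sockets (tool y angle 0). Next I'll go over the small socket and measure it from near.

```bash
R='{"grip":-1,"xyz":[0.017,-0.039,0],"yaw":-0.122}'; 
python3 -m jog '[{"grip":-1,"xyz":[0.017,-0.039,0],"yaw":-0.122},{"grip":-1,"xyz":[0.017,-0.039,0],"yaw":-0.122},{"grip":-1,"xyz":[0.017,-0.039,0],"yaw":-0.122},{"grip":-1,"xyz":[0.017,-0.039,0],"yaw":-0.122},{"grip":-1,"xyz":[0.017,-0.039,0],"yaw":-0.122}]' 40
python3 -m jog '[{"grip":-1,"xyz":[0.017,-0.039,0],"yaw":-0.122},{"grip":-1,"xyz":[0.017,-0.039,0],"yaw":-0.122},{"grip":-1,"xyz":[0.017,-0.039,0],"yaw":-0.122},{"grip":-1,"xyz":[0.017,-0.039,0],"yaw":-0.122},{"grip":-1,"xyz":[0.017,-0.039,0],"yaw":-0.122}]'
python3 -m jog '[{"grip":-1,"xyz":[0.017,-0.039,0],"yaw":0},{"grip":-1,"xyz":[0.017,-0.039,0],"yaw":0},{"grip":-1,"xyz":[0.017,-0.039,0],"yaw":0},{"grip":-1,"xyz":[0.017,-0.039,0],"yaw":0},{"grip":-1,"xyz":[0.017,-0.039,0],"yaw":0}]'
python3 -m jog '[{"grip":-1,"xyz":[0,0,0],"yaw":0}]'
python3 - <<'E'
from h import *
s=state();print(s["tool_pos"],np.arctan2(s["eef_rot"][1,1],s["eef_rot"][0,1]),s["clock"])
cv2.imwrite("pics/w1.png",camera("wrist")); np.savez("pics/w1.npz",p=s["tool_pos"],R=s["eef_rot"])
cv2.imwrite("pics/t1.png",camera("top"))
E
```

```text
clock: 0.78
tool_pos: [0.2823, 0.3438, 0.2311]
eef_rot: [[-0.571, 0.821, -0.0], [0.821, 0.571, -0.0], [-0.0, -0.0, -1.0]]
wrist_force: [-0.2, 1.1, 0.5]
gripper_width: 1.003
grip_force: 0.0
clock: 1.4
tool_pos: [0.3673, 0.1488, 0.2313]
eef_rot: [[0.003, 1.0, 0.0], [1.0, -0.003, 0.0], [0.0, 0.0, -1.0]]
wrist_force: [-0.2, 1.4, 0.5]
gripper_width: 0.999
grip_force: 0.0
clock: 2.02
tool_pos: [0.4524, -0.0463, 0.2312]
eef_rot: [[-0.001, 1.0, -0.0], [1.0, 0.001, 0.0], [0.0, -0.0, -1.0]]
wrist_force: [0.5, -0.4, 0.6]
gripper_width: 1.0
grip_force: 0.0
clock: 2.15
tool_pos: [0.4525, -0.0469, 0.2307]
eef_rot: [[0.002, 1.0, -0.001], [1.0, -0.002, -0.0], [-0.0, -0.001, -1.0]]
wrist_force: [0.2, 1.0, -0.3]
gripper_width: 1.0
grip_force: 0.0
[ 0.45252481 -0.04693395  0.23069343] -0.0019379588205118018 2.15
```

View pics/w1.png

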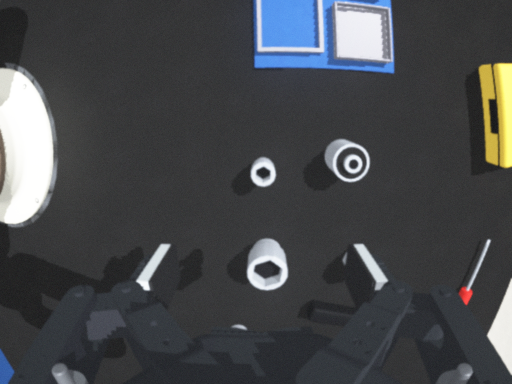

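Near view: the small socket's mouth is at about (263,175), the large one's at (267,269) and the bushing tube at (353,163). The finger pads are at (160,250) and (365,255).

```bash
python3 - <<'E'
from h import *
np.set_printoptions(precision=4,suppress=True)
d=np.load("pics/w1.npz");pose=(d["p"],d["R"]);im=cv2.imread("pics/w1.png")
for n,at,z in[("small",(263,175),.05),("large",(267,269),.06)]:
    c=blob(im,(0,0,0),(180,255,110),at,1500);(x,y),r=cv2.minEnclosingCircle(c)
    print(n,x,y,r,onz("wrist",(x,y),z,pose)[0])
print("bush",onz("wrist",(353,163),.056,pose))
E
```

```text
small 263.0 172.0 6.324655532836914 [ 0.4537 -0.0426  0.05  ]
large 267.0 269.0 12.369417190551758 [ 0.4584 -0.1606  0.06  ]
bush [[ 0.5545 -0.0303  0.056 ]]
```

```bash

python3 -m jog '[{"grip":-1,"xyz":[0.001,0.003,-0.04],"yaw":0},{"grip":-1,"xyz":[0,0,-0.05],"yaw":0},{"grip":-1,"xyz":[0,0,-0.05],"yaw":0},{"grip":-1,"xyz":[0,0,-0.04],"yaw":0},{"grip":-1,"xyz":[0,0,-0.025],"yaw":0}]' 40 | head -2
python3 -m jog '[{"grip":-1,"xyz":[0,0,-0.011],"yaw":0},{"grip":1,"xyz":[0,0,0],"yaw":0},{"grip":1,"xyz":[0,0,0],"yaw":0},{"grip":1,"xyz":[0,0,0],"yaw":0},{"grip":1,"xyz":[0,0,0],"yaw":0}]'
python3 -m jog '[{"grip":1,"xyz":[0,0,0],"yaw":0},{"grip":1,"xyz":[0,0,0],"yaw":0},{"grip":1,"xyz":[0,0,0],"yaw":0}]'
```

```text
clock: 2.88
tool_pos: [0.452, -0.0406, 0.0246]
clock: 3.5
tool_pos: [0.4535, -0.042, 0.0162]
eef_rot: [[-0.001, 1.0, 0.001], [1.0, 0.001, -0.0], [-0.0, 0.001, -1.0]]
wrist_force: [-2.9, 1.2, 8.7]
gripper_width: 0.313
grip_force: 38.8
clock: 3.88
tool_pos: [0.4535, -0.042, 0.0162]
eef_rot: [[-0.001, 1.0, 0.001], [1.0, 0.001, -0.0], [-0.0, 0.001, -1.0]]
wrist_force: [-3.1, 0.5, 8.5]
gripper_width: 0.312
grip_force: 38.8
```

```bash

python3 -m jog '[{"grip":1,"xyz":[0,0,0.02],"yaw":0},{"grip":1,"xyz":[0,0,0.045],"yaw":0},{"grip":1,"xyz":[0,0,0.045],"yaw":0},{"grip":1,"xyz":[0.009,0.024,0.01],"yaw":0},{"grip":1,"xyz":[0.011,0.031,0],"yaw":0}]' | grep -E "tool_pos|grip"
python3 -m jog '[{"grip":1,"xyz":[0.011,0.031,0],"yaw":0},{"grip":1,"xyz":[0.011,0.031,0],"yaw":0},{"grip":1,"xyz":[0.011,0.031,0],"yaw":0},{"grip":1,"xyz":[0.011,0.031,0],"yaw":0},{"grip":1,"xyz":[0.011,0.031,0],"yaw":0}]' | grep -E "tool_pos|grip"
python3 -m jog '[{"grip":1,"xyz":[0.011,0.031,0],"yaw":0},{"grip":1,"xyz":[0.011,0.031,0],"yaw":0},{"grip":1,"xyz":[0.011,0.031,0],"yaw":0},{"grip":1,"xyz":[0.011,0.031,0],"yaw":0},{"grip":1,"xyz":[0,0,0],"yaw":0}]' | grep -E "tool_pos|grip"
python3 - <<'E'
from h import *
s=state();print(s["tool_pos"],s["eef_rot"][:,1],s["clock"])
cv2.imwrite("pics/w2.png",camera("wrist")); np.savez("pics/w2.npz",p=s["tool_pos"],R=s["eef_rot"])
E
```

```text
tool_pos: [0.4738, 0.0134, 0.1369]
gripper_width: 0.314
grip_force: 39.7
tool_pos: [0.5283, 0.1692, 0.1356]
gripper_width: 0.316
grip_force: 39.7
tool_pos: [0.5722, 0.2938, 0.1351]
gripper_width: 0.316
grip_force: 39.7
[0.5722173  0.29380083 0.13507248] [ 9.99996490e-01  2.63780161e-03 -2.49685660e-04] 5.75
```

View pics/w2.png

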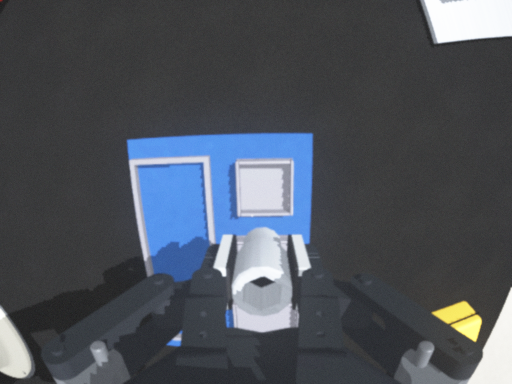

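The held socket's mouth is at (263,283). The small well's rim corners are at (235,158), (293,158), (293,217) and (236,217).

```bash
python3 - <<'E'
from h import *
np.set_printoptions(precision=4,suppress=True)
d=np.load("pics/w2.npz");pose=(d["p"],d["R"]);im=cv2.imread("pics/w2.png")
q=onz("wrist",[(235,158),(293,158),(293,217),(236,217)],.019,pose);print(q,q.mean(0),np.linalg.norm(q-np.roll(q,1,0),axis=1))
c=blob(im,(0,0,0),(180,255,110),(263,290),2500);(x,y),r=cv2.minEnclosingCircle(c);print(x,y,r)
print(onz("wrist",(263,279),.169,pose))
# refine wells in first top image: rims are grey (low sat) within tray
t=cv2.imread("pics/top0.png");m=cv2.inRange(cv2.cvtColor(t,cv2.COLOR_BGR2HSV),(0,0,70),(180,90,255));m[:,:95]=0;m[:,211:]=0;m[:158]=0;m[230:]=0
for c in cv2.findContours(m,cv2.RETR_EXTERNAL,2)[0]:
    if cv2.contourArea(c)>300:
        r=cv2.minAreaRect(c);b=onz("top",cv2.boxPoints(r),.019 if r[1][0]<60 and r[1][1]<60 else .012);print(r,b.mean(0),[np.linalg.norm(b[i]-b[i-1]) for i in(0,1)])
E
```

```text
[[0.5484 0.325  0.019 ]
 [0.5998 0.3252 0.019 ]
 [0.6015 0.2694 0.019 ]
 [0.5481 0.2693 0.019 ]] [0.5745 0.2972 0.019 ] [0.0557 0.0514 0.0558 0.0534]
262.0 281.5 10.012592315673828
[[0.5728 0.2981 0.169 ]]
((149.5, 212.0), (34.0, 109.0), 90.0) [0.4901 0.2108 0.012 ] [np.float64(0.07243623072151334), np.float64(0.23013934445447323)]
((112.5, 171.0), (24.0, 27.0), 90.0) [0.5751 0.2933 0.019 ] [np.float64(0.05249243625985576), np.float64(0.05735314690773319)]
((190.0, 173.5), (31.0, 36.0), 90.0) [0.5735 0.129  0.019 ] [np.float64(0.06768238290651916), np.float64(0.07676541349547293)]
((151.5, 172.0), (28.0, 31.0), 90.0) [0.5749 0.2107 0.019 ] [np.float64(0.06119315128822487), np.float64(0.06599083165120728)]
```

Relative to each other in the same view, the socket and the well agree within 2 mm. I'll lower it now.

```bash

python3 -m jog '[{"grip":1,"xyz":[0.002,-0.001,-0.03],"yaw":0},{"grip":1,"xyz":[0,0,-0.03],"yaw":0},{"grip":1,"xyz":[0,0,-0.03],"yaw":0},{"grip":1,"xyz":[0,0,-0.015],"yaw":0},{"grip":1,"xyz":[0,0,0],"yaw":0}]' | grep -E "tool_pos|force"
python3 -m jog '[{"grip":1,"xyz":[0,0,-0.004],"yaw":0},{"grip":1,"xyz":[0,0,0],"yaw":0}]' | grep -E "tool_pos|force"
```

```text
tool_pos: [0.5738, 0.2906, 0.0299]
wrist_force: [0.8, -0.2, -0.9]
grip_force: 39.7
tool_pos: [0.5743, 0.2912, 0.027]
wrist_force: [-0.6, 0.2, -1.1]
grip_force: 39.7
```

```bash

python3 -m jog '[{"grip":1,"xyz":[0,0.002,-0.003],"yaw":0},{"grip":1,"xyz":[0,0,0],"yaw":0}]' | grep -E "tool_pos|force"
python3 -m jog '[{"grip":0.2,"xyz":[0,0,0],"yaw":0},{"grip":0.0,"xyz":[0,0,0],"yaw":0},{"grip":0,"xyz":[0,0,0],"yaw":0},{"grip":-0.3,"xyz":[0,0,0.004],"yaw":0},{"grip":-0.5,"xyz":[0,0,0.03],"yaw":0}]' | grep -E "tool_pos|force|width"
python3 -m jog '[{"grip":-1,"xyz":[0,0,0.05],"yaw":0},{"grip":-1,"xyz":[0,0,0.05],"yaw":0},{"grip":-1,"xyz":[-0.01,-0.03,0],"yaw":0},{"grip":-1,"xyz":[-0.02,-0.05,0],"yaw":0},{"grip":-1,"xyz":[-0.02,-0.05,0],"yaw":0}]' | grep -E "tool_pos|force"
python3 - <<'E'
from h import *
s=state();print(s["tool_pos"],s["clock"])
cv2.imwrite("pics/w3.png",camera("wrist")); np.savez("pics/w3.npz",p=s["tool_pos"],R=s["eef_rot"])
E
```

```text
tool_pos: [0.5741, 0.2934, 0.0233]
wrist_force: [0.3, 0.6, -1.4]
grip_force: 39.7
tool_pos: [0.5731, 0.2928, 0.0561]
wrist_force: [-0.2, -0.1, 0.4]
gripper_width: 0.751
grip_force: 0.0
tool_pos: [0.5233, 0.162, 0.1575]
wrist_force: [0.9, -0.9, 0.8]
grip_force: 0.0
[0.52330977 0.16198758 0.15750943] 8.175
```

View pics/w3.png

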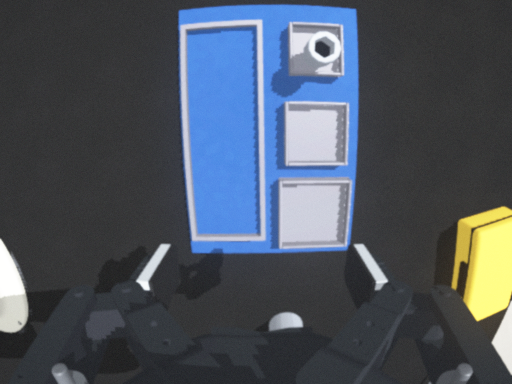

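The small socket stands upright in its well at (323,46). The middle well's rim spans (284..348,101..166), the large one's (279..352,179..248), and the trough's outer corners are (181,25), (262,20), (265,240) and (191,240).

```bash
python3 - <<'E'
from h import *
np.set_printoptions(precision=4,suppress=True)
d=np.load("pics/w3.npz");pose=(d["p"],d["R"])
for n,q,z in[("s",[(289,23),(343,24),(343,76),(289,76)],.019),("m",[(285,101),(348,102),(346,166),(284,165)],.019),("l",[(279,179),(352,179),(350,248),(279,248)],.019),("tr",[(181,25),(262,20),(265,240),(191,240)],.012),("sock",[(324,46)],.057)]:
    q=onz("wrist",q,z,pose);print(n,q.mean(0),np.linalg.norm(q-np.roll(q,1,0),axis=1))
E
```

```text
s [0.5746 0.2956 0.019 ] [0.0525 0.0523 0.0527 0.052 ]
m [0.5756 0.2136 0.019 ] [0.0615 0.061  0.0631 0.062 ]
l [0.5789 0.1308 0.019 ] [0.075  0.0739 0.0775 0.0782]
tr [0.4851 0.212  0.012 ] [0.2254 0.0794 0.2255 0.0809]
sock [0.5739 0.2907 0.057 ] [0.]
```

```bash

python3 -m jog '[{"grip":-1,"xyz":[-0.008,-0.04,0],"yaw":0},{"grip":-1,"xyz":[-0.008,-0.04,0],"yaw":0},{"grip":-1,"xyz":[-0.008,-0.04,0],"yaw":0},{"grip":-1,"xyz":[-0.008,-0.04,0],"yaw":0},{"grip":-1,"xyz":[-0.008,-0.04,0],"yaw":0}]' | grep -E "tool_pos"
python3 -m jog '[{"grip":-1,"xyz":[-0.008,-0.04,0],"yaw":0},{"grip":-1,"xyz":[-0.008,-0.04,0],"yaw":0},{"grip":-1,"xyz":[-0.008,-0.042,0],"yaw":0},{"grip":-1,"xyz":[0,0,0],"yaw":0}]' | grep -E "tool_pos"
python3 - <<'E'
from h import *
s=state();im=camera("wrist");p=(s["tool_pos"],s["eef_rot"]);print(p[0],s["clock"])
m=camera_model("wrist");T=m["T_tool_cam"];w=np.array([.4587,-.164,.06]);v=T[:3,:3].T@(p[1].T@(w-p[0])-T[:3,3]);r=np.hypot(*v[:2]);px=np.array([m["cx"],m["cy"]])+v[:2]/r*np.arctan2(r,v[2])*K(m)[0,0]
c=blob(im,(0,0,0),(180,255,110),px,4000);(x,y),r=cv2.minEnclosingCircle(c);print(px,x,y,r,onz("wrist",(x,y),.06,p))
E
```

```text
tool_pos: [0.4837, -0.0381, 0.1577]
tool_pos: [0.4596, -0.1611, 0.1576]
[ 0.45959204 -0.16108523  0.15756511] 9.35
[260.73092814 201.18891064] 260.5 200.5 19.039531707763672 [[ 0.45850569 -0.163383    0.06      ]]
```

```bash

python3 -m jog '[{"grip":-1,"xyz":[-0.001,-0.003,-0.03],"yaw":0},{"grip":-1,"xyz":[0,0,-0.04],"yaw":0},{"grip":-1,"xyz":[0,0,-0.04],"yaw":0},{"grip":-1,"xyz":[0,0,-0.025],"yaw":0},{"grip":-1,"xyz":[0,0,-0.008],"yaw":0}]' 50| grep -E "tool_pos|_force"
python3 -m jog '[{"grip":1,"xyz":[0,0,0],"yaw":0},{"grip":1,"xyz":[0,0,0],"yaw":0},{"grip":1,"xyz":[0,0,0],"yaw":0},{"grip":1,"xyz":[0,0,0],"yaw":0},{"grip":1,"xyz":[0,0,0],"yaw":0}]' | grep -E "tool_pos|force|width"
python3 -m jog '[{"grip":1,"xyz":[0,0,0.02],"yaw":0},{"grip":1,"xyz":[0,0,0.045],"yaw":0},{"grip":1,"xyz":[0,0,0.045],"yaw":0},{"grip":1,"xyz":[0.009,0.024,0],"yaw":0},{"grip":1,"xyz":[0.015,0.035,0],"yaw":0}]' | grep -E "tool_pos|grip"
```

```text
tool_pos: [0.4587, -0.1608, 0.0133]
wrist_force: [0.2, 0.7, 0.4]
grip_force: 0.0
tool_pos: [0.4597, -0.162, 0.0157]
wrist_force: [-1.9, 2.7, 8.7]
gripper_width: 0.572
grip_force: 51.0
tool_pos: [0.4834, -0.1028, 0.1256]
gripper_width: 0.569
grip_force: 53.2
```

```bash

python3 -m jog '[{"grip":1,"xyz":[0.013,0.033,0],"yaw":0},{"grip":1,"xyz":[0.013,0.033,0],"yaw":0},{"grip":1,"xyz":[0.013,0.033,0],"yaw":0},{"grip":1,"xyz":[0.013,0.033,0],"yaw":0},{"grip":1,"xyz":[0.013,0.033,0],"yaw":0}]' | grep -E "tool_pos|grip"
python3 -m jog '[{"grip":1,"xyz":[0.013,0.033,0],"yaw":0},{"grip":1,"xyz":[0.013,0.033,0],"yaw":0},{"grip":1,"xyz":[0,0,0],"yaw":0},{"grip":1,"xyz":[0,0,0],"yaw":0}]' | grep -E "tool_pos|grip"
```

```text
tool_pos: [0.5484, 0.0634, 0.125]
gripper_width: 0.576
grip_force: 53.2
tool_pos: [0.5739, 0.128, 0.1246]
gripper_width: 0.574
grip_force: 53.2
```

```bash

python3 -m jog '[{"grip":1,"xyz":[0.003,0.004,-0.02],"yaw":0},{"grip":1,"xyz":[0,0,-0.03],"yaw":0},{"grip":1,"xyz":[0,0,-0.03],"yaw":0},{"grip":1,"xyz":[0,0,-0.015],"yaw":0},{"grip":1,"xyz":[0,0,-0.005],"yaw":0}]' | grep -E "tool_pos|force"
python3 -m jog '[{"grip":1,"xyz":[0,0,-0.001],"yaw":0},{"grip":1,"xyz":[0,0,0],"yaw":0}]' | grep -E "tool_pos|force"
```

```text
tool_pos: [0.5767, 0.1319, 0.0233]
wrist_force: [0.2, 0.1, -2.7]
grip_force: 53.2
tool_pos: [0.5776, 0.1322, 0.0241]
wrist_force: [-0.9, -0.3, -3.6]
grip_force: 53.2
```

```bash

python3 -m jog '[{"grip":0,"xyz":[0,0,-0.001],"yaw":0},{"grip":-0.4,"xyz":[0,0,0],"yaw":0},{"grip":-0.6,"xyz":[0,0,0],"yaw":0},{"grip":-1,"xyz":[0,0,0.004],"yaw":0},{"grip":-1,"xyz":[0,0,0.03],"yaw":0}]' | grep -E "tool_pos|force|width"
python3 -m jog '[{"grip":-1,"xyz":[0,0,0.05],"yaw":0},{"grip":-1,"xyz":[0,0,0.05],"yaw":0},{"grip":-1,"xyz":[-0.01,-0.03,0],"yaw":0},{"grip":-1,"xyz":[-0.014,-0.04,0],"yaw":0},{"grip":-1,"xyz":[-0.014,-0.04,0],"yaw":0}]' | grep -E "tool_pos|force"
python3 -m jog '[{"grip":-1,"xyz":[-0.014,-0.04,0],"yaw":0},{"grip":-1,"xyz":[-0.014,-0.04,0],"yaw":0},{"grip":-1,"xyz":[-0.014,-0.04,0],"yaw":0},{"grip":-1,"xyz":[-0.014,-0.04,0],"yaw":0},{"grip":-1,"xyz":[-0.014,-0.04,0],"yaw":0}]' | grep -E "tool_pos|force"
python3 -m jog '[{"grip":-1,"xyz":[-0.014,-0.035,0],"yaw":0},{"grip":-1,"xyz":[-0.014,-0.035,0],"yaw":0},{"grip":-1,"xyz":[-0.014,-0.035,0],"yaw":0},{"grip":-1,"xyz":[-0.014,-0.035,0],"yaw":0},{"grip":-1,"xyz":[0,0,0],"yaw":0}]' | grep -E "tool_pos|force"
cat > look.py <<'E'
import sys
from h import *
np.set_printoptions(precision=4,suppress=True)
w=np.array(eval(sys.argv[1]))
s=state();im=camera("wrist");p=(s["tool_pos"],s["eef_rot"]);print(p[0],s["clock"])
m=camera_model("wrist");T=m["T_tool_cam"];v=T[:3,:3].T@(p[1].T@(w-p[0])-T[:3,3]);r=np.hypot(*v[:2]);px=np.array([m["cx"],m["cy"]])+v[:2]/r*np.arctan2(r,v[2])*K(m)[0,0]
c=blob(im,(0,0,0),(180,255,110),px,4000);(x,y),r=cv2.minEnclosingCircle(c);print(px,x,y,r,onz("wrist",(x,y),w[2],p))
cv2.imwrite(sys.argv[2],im);cv2.imwrite("pics/top_"+sys.argv[2][5:],camera("top"))
E
python3 look.py "(.413,-.317,.054)" pics/w5.png
```

```text
tool_pos: [0.5761, 0.132, 0.0554]
wrist_force: [-0.2, -0.2, 0.7]
gripper_width: 0.995
grip_force: 0.0
tool_pos: [0.5386, 0.0212, 0.1567]
wrist_force: [0.4, -0.1, 1.2]
grip_force: 0.0
tool_pos: [0.4685, -0.1791, 0.1568]
wrist_force: [0.1, -0.2, 0.8]
grip_force: 0.0
tool_pos: [0.4122, -0.3197, 0.1565]
wrist_force: [-0.5, 1.0, -0.2]
grip_force: 0.0
[ 0.4122 -0.3197  0.1565] 15.775
[262.7433 193.2054] 261.5 192.92591857910156 27.299474716186523 [[ 0.4119 -0.3167  0.054 ]]
```

View pics/w5.png

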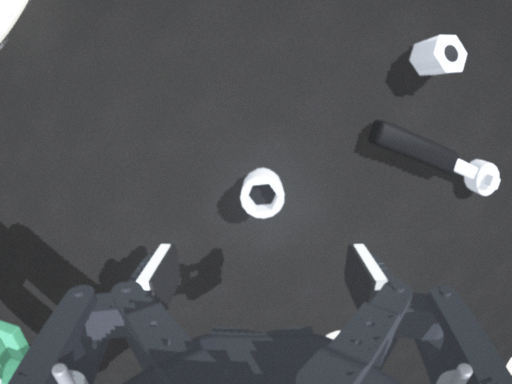

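The middle socket's mouth is at (262,195), which puts it at about (0.412,-0.318). The space around it is clear.

```bash

python3 -m jog '[{"grip":-1,"xyz":[0,0.001,-0.03],"yaw":0},{"grip":-1,"xyz":[0,0,-0.04],"yaw":0},{"grip":-1,"xyz":[0,0,-0.04],"yaw":0},{"grip":-1,"xyz":[0,0,-0.025],"yaw":0},{"grip":-1,"xyz":[0,0,-0.007],"yaw":0}]' 50| grep -E "tool_pos|_force"
python3 -m jog '[{"grip":1,"xyz":[0,0,0],"yaw":0},{"grip":1,"xyz":[0,0,0],"yaw":0},{"grip":1,"xyz":[0,0,0],"yaw":0},{"grip":1,"xyz":[0,0,0],"yaw":0},{"grip":1,"xyz":[0,0,0],"yaw":0}]' | grep -E "tool_pos|force|width"
python3 -m jog '[{"grip":1,"xyz":[0,0,0.02],"yaw":0},{"grip":1,"xyz":[0,0,0.045],"yaw":0},{"grip":1,"xyz":[0,0,0.06],"yaw":0},{"grip":1,"xyz":[0.009,0.024,0],"yaw":0},{"grip":1,"xyz":[0.012,0.04,0],"yaw":0}]' | grep -E "tool_pos|grip"
python3 -m jog '[{"grip":1,"xyz":[0.013,0.042,0],"yaw":0},{"grip":1,"xyz":[0.013,0.042,0],"yaw":0},{"grip":1,"xyz":[0.013,0.042,0],"yaw":0},{"grip":1,"xyz":[0.013,0.042,0],"yaw":0},{"grip":1,"xyz":[0.013,0.042,0],"yaw":0}]' | grep -E "tool_pos|grip"
python3 -m jog '[{"grip":1,"xyz":[0.013,0.042,0],"yaw":0},{"grip":1,"xyz":[0.013,0.042,0],"yaw":0},{"grip":1,"xyz":[0.013,0.042,0],"yaw":0},{"grip":1,"xyz":[0.013,0.042,0],"yaw":0},{"grip":1,"xyz":[0,0,0],"yaw":0}]' | grep -E "tool_pos|grip"
```

```text
tool_pos: [0.413, -0.3155, 0.0132]
wrist_force: [-0.5, 0.5, 0.4]
grip_force: 0.0
tool_pos: [0.4136, -0.3172, 0.0155]
wrist_force: [-1.0, 2.1, 8.6]
gripper_width: 0.433
grip_force: 49.5
tool_pos: [0.4342, -0.2529, 0.1403]
gripper_width: 0.437
grip_force: 50.8
tool_pos: [0.4993, -0.0414, 0.1398]
gripper_width: 0.433
grip_force: 50.8
tool_pos: [0.5513, 0.1276, 0.1394]
gripper_width: 0.43
grip_force: 50.9
```

```bash

python3 -m jog '[{"grip":1,"xyz":[0.008,0.028,0],"yaw":0},{"grip":1,"xyz":[0.008,0.029,0],"yaw":0},{"grip":1,"xyz":[0.008,0.029,0],"yaw":0},{"grip":1,"xyz":[0,0,0],"yaw":0},{"grip":1,"xyz":[0,0,0],"yaw":0}]' | grep -E "tool_pos|grip"
python3 - <<'E'
from h import *
s=state();print(s["tool_pos"],s["clock"])
cv2.imwrite("pics/w6.png",camera("wrist")); np.savez("pics/w6.npz",p=s["tool_pos"],R=s["eef_rot"])
E
```

```text
tool_pos: [0.5749, 0.2104, 0.1393]
gripper_width: 0.431
grip_force: 50.9
[0.57491854 0.2103668  0.13933338] 19.625
```

View pics/w6.png

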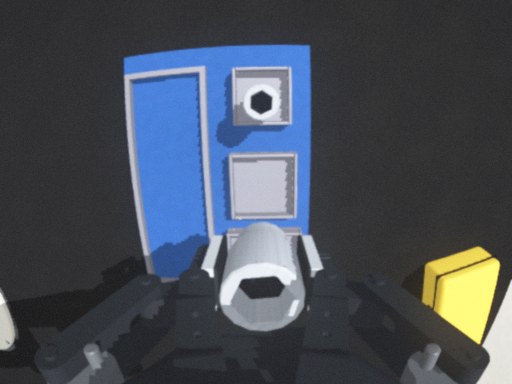

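The middle well's rim is at (229..297,152..219) and the socket lines up with it at column 263.

```bash

python3 -m jog '[{"grip":1,"xyz":[0.001,0.002,-0.03],"yaw":0},{"grip":1,"xyz":[0,0,-0.035],"yaw":0},{"grip":1,"xyz":[0,0,-0.03],"yaw":0},{"grip":1,"xyz":[0,0,-0.015],"yaw":0},{"grip":1,"xyz":[0,0,-0.005],"yaw":0}]' | grep -E "tool_pos|force"
python3 -m jog '[{"grip":1,"xyz":[0,0,-0.0015],"yaw":0},{"grip":1,"xyz":[0,0,0],"yaw":0}]' | grep -E "tool_pos|force"
```

```text
tool_pos: [0.5761, 0.2126, 0.0241]
wrist_force: [0.6, 0.3, -2.4]
grip_force: 50.9
tool_pos: [0.5765, 0.2132, 0.0237]
wrist_force: [0.3, -0.1, -2.5]
grip_force: 50.9
```

```bash

python3 -m jog '[{"grip":0,"xyz":[0,0,-0.001],"yaw":0},{"grip":-0.3,"xyz":[0,0,0],"yaw":0},{"grip":-0.5,"xyz":[0,0,0],"yaw":0},{"grip":-0.8,"xyz":[0,0,0.004],"yaw":0},{"grip":-1,"xyz":[0,0,0.03],"yaw":0}]' | grep -E "tool_pos|force|width"
python3 -m jog '[{"grip":-1,"xyz":[0,0,0.05],"yaw":0},{"grip":-1,"xyz":[0,0,0.05],"yaw":0},{"grip":-1,"xyz":[0,-0.02,0.02],"yaw":0.098},{"grip":-1,"xyz":[0.002,-0.04,0],"yaw":0.098},{"grip":-1,"xyz":[0.002,-0.04,0],"yaw":0.098}]' | grep -E "tool_pos|force"
python3 -m jog '[{"grip":-1,"xyz":[0.002,-0.04,0],"yaw":0.098},{"grip":-1,"xyz":[0.002,-0.04,0],"yaw":0.098},{"grip":-1,"xyz":[0.002,-0.04,0],"yaw":0.098},{"grip":-1,"xyz":[0.002,-0.04,0],"yaw":0.098},{"grip":-1,"xyz":[0.002,-0.04,0],"yaw":0.098}]' | grep -E "tool_pos|force"
python3 -m jog '[{"grip":-1,"xyz":[0.002,-0.04,0],"yaw":0.098},{"grip":-1,"xyz":[0.002,-0.04,0],"yaw":0.098},{"grip":-1,"xyz":[0.002,-0.04,0],"yaw":0.098},{"grip":-1,"xyz":[0.002,-0.035,0],"yaw":0.098},{"grip":-1,"xyz":[0.002,-0.035,0],"yaw":0.098}]' | grep -E "tool_pos|force"
python3 -m jog '[{"grip":-1,"xyz":[0,0,0],"yaw":0}]' | grep -E "tool_pos|force"
python3 - <<'E'
from h import *
s=state();print(s["tool_pos"],np.arctan2(s["eef_rot"][1,1],s["eef_rot"][0,1]),s["clock"])
cv2.imwrite("pics/w7.png",camera("wrist")); np.savez("pics/w7.npz",p=s["tool_pos"],R=s["eef_rot"])
E
```

```text
tool_pos: [0.5751, 0.2129, 0.0547]
wrist_force: [0.1, 0.9, 0.5]
gripper_width: 0.999
grip_force: 0.0
tool_pos: [0.58, 0.1123, 0.1764]
wrist_force: [-0.2, -0.4, 0.1]
grip_force: 0.0
tool_pos: [0.59, -0.0881, 0.1762]
wrist_force: [0.2, -0.0, 1.3]
grip_force: 0.0
tool_pos: [0.6, -0.2781, 0.1761]
wrist_force: [-0.7, -0.9, -0.2]
grip_force: 0.0
tool_pos: [0.5997, -0.279, 0.1756]
wrist_force: [0.4, 0.3, -0.0]
grip_force: 0.0
[ 0.59974711 -0.27904353  0.17559435] 1.2738526372137158 23.175
```

View pics/w7.png

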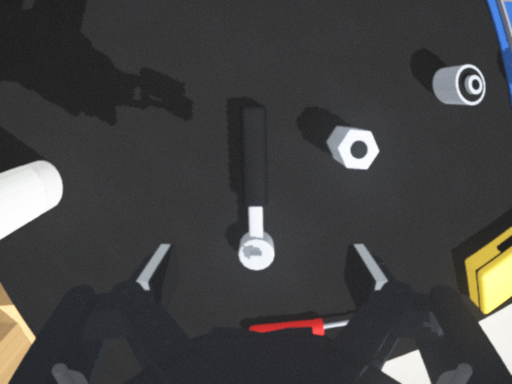

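The ratchet lies along the image column: grip end (255,107), grip/neck junction (256,207), head (257,250). The nut at (353,148) is clear of the fingers.

```bash
python3 - <<'E'
from h import *
np.set_printoptions(precision=4,suppress=True)
d=np.load("pics/w7.npz");pose=(d["p"],d["R"])
q=onz("wrist",[(255,107),(256.5,207),(257,249)],.028,pose);print(q,np.linalg.norm(np.diff(q,axis=0),axis=1))
u=q[2]-q[0];a=np.arctan2(u[1],u[0]);u/=np.linalg.norm(u);print("ang",a,"tool",a+np.pi/2)
mid=(q[0]+90*u/1000+q[1]-.015*u+q[2]-.07*u)/3
for v in(q[0]+.09*u,q[1]-.015*u,q[2]-.07*u):print(v)
print("mid",mid,"grasp",mid+.005*u,"delta",mid+.005*u-d["p"])
E
```

```text
[[ 0.5266 -0.2617  0.028 ]
 [ 0.6241 -0.2905  0.028 ]
 [ 0.6708 -0.3045  0.028 ]] [0.1016 0.0487]
ang -0.2886721246264998 tool 1.2821242021683967
[ 0.6129 -0.2873  0.028 ]
[ 0.6097 -0.2862  0.028 ]
[ 0.6037 -0.2846  0.028 ]
mid [ 0.6087 -0.286   0.028 ] grasp [ 0.6135 -0.2875  0.028 ] delta [ 0.0138 -0.0084 -0.1476]
```

```bash

python3 -m jog '[{"grip":-1,"xyz":[0.012,-0.008,-0.04],"yaw":0.008},{"grip":-1,"xyz":[0,0,-0.05],"yaw":0},{"grip":-1,"xyz":[0,0,-0.045],"yaw":0},{"grip":-1,"xyz":[0,0,-0.027],"yaw":0},{"grip":-1,"xyz":[0,0,-0.007],"yaw":0}]' 80| grep -E "tool_pos|_force"
python3 -m jog '[{"grip":0.3,"xyz":[0,0,-0.001],"yaw":0},{"grip":1,"xyz":[0,0,0],"yaw":0},{"grip":1,"xyz":[0,0,0],"yaw":0},{"grip":1,"xyz":[0,0,0],"yaw":0},{"grip":1,"xyz":[0,0,0],"yaw":0}]' | grep -E "tool_pos|force|width"
```

```text
tool_pos: [0.6115, -0.2835, 0.0054]
wrist_force: [0.0, -0.2, -0.1]
grip_force: 0.0
tool_pos: [0.6126, -0.2855, 0.0073]
wrist_force: [-1.7, -1.6, 8.9]
gripper_width: 0.284
grip_force: 80.6
```

```bash

python3 -m jog '[{"grip":1,"xyz":[0,0,0.015],"yaw":0},{"grip":1,"xyz":[0,0,0.035],"yaw":0},{"grip":1,"xyz":[0,0,0.04],"yaw":0},{"grip":1,"xyz":[0,0,0.04],"yaw":0},{"grip":1,"xyz":[-0.009,0.035,0],"yaw":-0.09}]' | grep -E "tool_pos|force|width"
python3 -m jog '[{"grip":1,"xyz":[-0.009,0.035,0],"yaw":-0.09},{"grip":1,"xyz":[-0.009,0.035,0],"yaw":-0.09},{"grip":1,"xyz":[-0.009,0.035,0],"yaw":-0.09},{"grip":1,"xyz":[-0.009,0.035,0],"yaw":-0.09},{"grip":1,"xyz":[-0.009,0.035,0],"yaw":-0.09}]' | grep -E "tool_pos|force|width"
python3 -m jog '[{"grip":1,"xyz":[-0.009,0.035,0],"yaw":-0.09},{"grip":1,"xyz":[-0.009,0.035,0],"yaw":-0.09},{"grip":1,"xyz":[-0.009,0.035,0],"yaw":-0.09},{"grip":1,"xyz":[-0.009,0.035,0],"yaw":-0.09},{"grip":1,"xyz":[-0.009,0.035,0],"yaw":-0.09}]' | grep -E "tool_pos|force|width"
python3 -m jog '[{"grip":1,"xyz":[-0.009,0.035,0],"yaw":-0.09},{"grip":1,"xyz":[-0.009,0.035,0],"yaw":-0.09},{"grip":1,"xyz":[-0.009,0.035,0],"yaw":-0.09},{"grip":1,"xyz":[0,0,0],"yaw":0},{"grip":1,"xyz":[0,0,0],"yaw":0}]' | grep -E "tool_pos|force|width"
python3 - <<'E'
from h import *
s=state();print(s["tool_pos"],np.arctan2(s["eef_rot"][1,1],s["eef_rot"][0,1]),s["clock"])
cv2.imwrite("pics/w8.png",np.hstack([cv2.resize(camera("wrist"),(400,300)),cv2.resize(camera("side"),(400,300))]))
E
```

```text
tool_pos: [0.6041, -0.2515, 0.1399]
wrist_force: [0.5, 1.1, -5.3]
gripper_width: 0.287
grip_force: 79.4
tool_pos: [0.5575, -0.0737, 0.1365]
wrist_force: [1.1, 0.1, -4.1]
gripper_width: 0.285
grip_force: 79.3
tool_pos: [0.5125, 0.1013, 0.1366]
wrist_force: [0.2, -0.1, -3.9]
gripper_width: 0.285
grip_force: 79.3
tool_pos: [0.486, 0.205, 0.1362]
wrist_force: [-0.1, -1.5, -4.3]
gripper_width: 0.285
grip_force: 79.3
[0.48598817 0.20502982 0.13622912] 0.024172114073856832 26.975
```

View pics/w8.png

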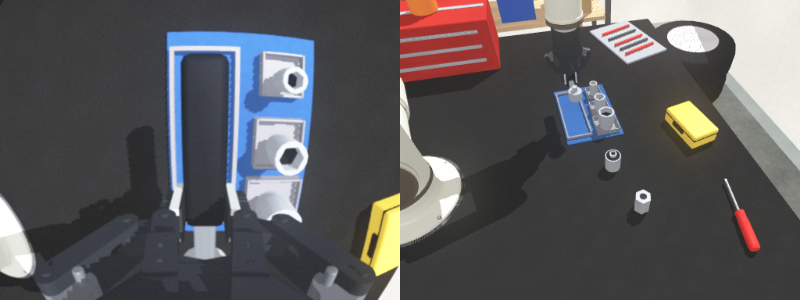

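The ratchet is level and lined up with the trough, and all three sockets stand in their wells. I'll lower it now.

```bash

python3 -m jog '[{"grip":1,"xyz":[0,0,-0.03],"yaw":0},{"grip":1,"xyz":[0,0,-0.04],"yaw":0},{"grip":1,"xyz":[0,0,-0.03],"yaw":0},{"grip":1,"xyz":[0,0,-0.016],"yaw":0},{"grip":1,"xyz":[0,0,-0.005],"yaw":0}]' | grep -E "tool_pos|force"
python3 -m jog '[{"grip":1,"xyz":[0,0,-0.002],"yaw":0},{"grip":1,"xyz":[0,0,-0.001],"yaw":0}]' | grep -E "tool_pos|force"
```

```text
tool_pos: [0.4862, 0.2047, 0.0145]
wrist_force: [-0.5, 0.3, -4.1]
grip_force: 79.2
tool_pos: [0.4866, 0.2053, 0.0126]
wrist_force: [0.3, 0.3, -4.4]
grip_force: 79.2
```

```bash

python3 -m jog '[{"grip":1,"xyz":[0,0,-0.001],"yaw":0},{"grip":0.2,"xyz":[0,0,0],"yaw":0},{"grip":0.1,"xyz":[0,0,0],"yaw":0},{"grip":0.1,"xyz":[0,0,0],"yaw":0},{"grip":0,"xyz":[0,0,0.01],"yaw":0}]' | grep -E "tool_pos|force|width"
python3 -m jog '[{"grip":0,"xyz":[0,0,0.03],"yaw":0},{"grip":0,"xyz":[0,0,0.04],"yaw":0},{"grip":0,"xyz":[0,0,0.05],"yaw":0},{"grip":0,"xyz":[0,-0.04,0.03],"yaw":0},{"grip":0,"xyz":[0,-0.05,0.03],"yaw":0}]' | grep -E "tool_pos|force|width"
python3 -m jog '[{"grip":0,"xyz":[0,-0.05,0],"yaw":0},{"grip":0,"xyz":[0,-0.05,0],"yaw":0},{"grip":0,"xyz":[0,-0.05,0],"yaw":0},{"grip":0,"xyz":[0,0,0],"yaw":0}]' | grep -E "tool_pos|force|width"
python3 - <<'E'
from h import *
s=state();print(s["tool_pos"],s["clock"]); cv2.imwrite("pics/w9.png",camera("wrist"));t=camera("top");np.savez("pics/w9.npz",p=s["tool_pos"],R=s["eef_rot"])
cv2.imwrite("pics/t9.png",cv2.resize(t[140:260,80:360],None,fx=2.8,fy=2.8,interpolation=2))
E
```

```text
tool_pos: [0.4857, 0.205, 0.0207]
wrist_force: [-0.9, 0.2, -0.1]
gripper_width: 0.5
grip_force: 0.0
tool_pos: [0.4858, 0.1146, 0.2027]
wrist_force: [1.0, 0.4, 0.0]
gripper_width: 0.501
grip_force: 0.0
tool_pos: [0.4859, -0.0376, 0.2015]
wrist_force: [0.4, 1.0, -0.3]
gripper_width: 0.499
grip_force: 0.0
[ 0.48590584 -0.03759167  0.20147594] 29.7
```

View pics/w9.png

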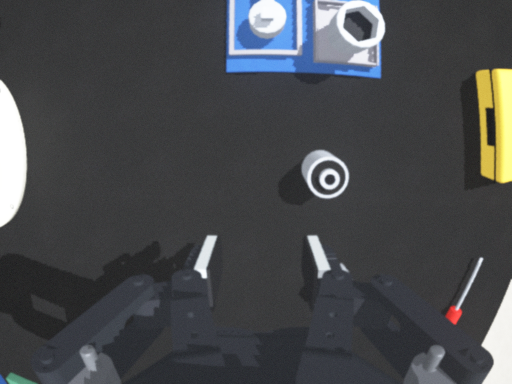

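View pics/t9.png

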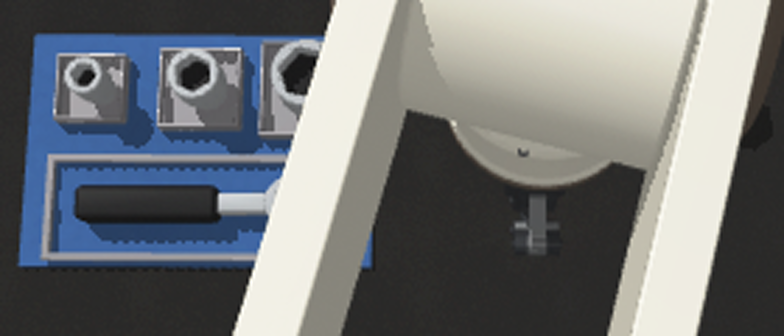

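All three sockets are in their wells and the ratchet lies in the trough. In the crop, the small mouth is at (83,75), middle (193,73), large about (300,73), the grip spans (76..218,203) and the bushing is undisturbed. A quick check in numbers:

```bash
python3 - <<'E'
from h import *
np.set_printoptions(precision=4,suppress=True)
f=lambda x,y,z:onz("top",(80+x/2.8,140+y/2.8),z)[0]
print("small",f(83,75,.057),"well .5745 .2945");print("mid",f(193,73,.061),"well .575 .211");print("large",f(302,73,.067),"well .5765 .129")
print("grip ends",f(76,203,.032),f(218,203,.032))
d=np.load("pics/w9.npz");p=(d["p"],d["R"])
print("large wrist",onz("wrist",(359,24),.067,p),"head",onz("wrist",(266,17),.045,p),"bush",onz("wrist",(329,180),.056,p))
E
```

```text
small [0.5744 0.2881 0.057 ] well .5745 .2945
mid [0.5767 0.2072 0.061 ] well .575 .211
large [0.577  0.1272 0.067 ] well .5765 .129
grip ends [0.4838 0.2933 0.032 ] [0.486  0.1892 0.032 ]
large wrist [[0.5757 0.1259 0.067 ]] head [[0.487  0.1323 0.045 ]] bush [[ 0.5543 -0.0323  0.056 ]]
```

All of it is within tolerance, so I'll hand it in.

```bash
python3 -c "
from cell import *
print(sign_off())"
```

```text
the job is handed in; nothing more can be done
None
```

I handed the job in at about 30 s of the 125 s. All three sockets stand upright in their own wells and the ratchet lies in the trough, each within tolerance on my last camera check. I never touched the nut or the bushing. The hand-in gave no verdict.

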